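# Nudge a post base plate onto the locating pins of a tack-weld fixture

### The job

The aluminium base plate on the weld fixture lies crooked on top of the two locating pins: nudge it along with the fingertips until its two near holes drop over the pins and it lies flat on the slab, ready to be clamped. Only push it, never pick it up or tip it on edge, and leave everything else where it is.

Things in the scene. Friction and masses are not known exactly. Their poses are not given: they have to be found in the camera images.
- plate: the loose square aluminium base plate, 120 x 120 x 8 mm, 0.3 kg, with a 14 mm hole at each corner (x, y = +-42 mm). Origin: centre of its underside; x, y parallel to its edges, z its normal. Starts with its near part up on both pin tips and its far edge on the slab (slope about 0.16 rad), 16-26 mm short of its seat in fixture x, up to 16 mm off in y, turned up to 0.16 rad. A few N slide it
- hole_left (a point): centre of the plate's near left hole at the underside (plate x = -42, y = +42 mm): goes over pin_left
- hole_right (a point): centre of the plate's near right hole at the underside (plate x = -42, y = -42 mm): goes over pin_right
- fixture: tack-weld fixture, bolted down: dark steel slab 320 x 340 x 16 mm. Origin: at table height; the slab spans x -140 to 180, y +-170 mm; x away from the robot, y left, turned up to 0.3 rad. Two open toggle clamps at its far edge: x 115 to 245, y +-30 to +-80, up to 157 mm above the table. Slab clear for 40 mm or more around the plate
- pin_left (a point): tip of the left locating pin: fixture x = -62, y = +42 mm, 28 mm above the table. The pin is 11 mm in diameter and stands 12 mm above the slab, the top 4.5 mm of it rounded to a bullet nose
- pin_right (a point): tip of the right locating pin, the same: fixture x = -62, y = -42 mm. The pins are 84 mm apart, like the holes
- seat (a point): where the plate's origin lies once located (and the plate's axes parallel to the fixture's): on the slab's top face, 16 mm above the table, fixture x = -20, y = 0. The pins then stand 4 mm proud of the plate
- tube_on_slab: bystander: upright cut aluminium tube, 48 mm in diameter, 100 mm tall, standing on the slab near its far left corner. Origin: centre of its foot
- magnet_square: bystander: triangular welding magnet, 106 x 24 mm, 105 mm tall, standing on the slab near its far right corner. Origin: centre of its foot
- tube_on_table: bystander: upright cut aluminium tube, 48 mm in diameter, 100 mm tall, on the table left of the fixture. Origin: centre of its foot
- spray_can: bystander: spray can, 66 mm in diameter, 191 mm tall, on the table left of the fixture. Origin: centre of its foot
- tape_measure: bystander: tape measure, 80 x 34 x 62 mm tall, on the table right of the fixture. Origin: centre of its underside
- wire_brush: bystander: wire brush lying bristles down, 280 x 26 x 38 mm tall, on the table right of the fixture. Origin: its middle, at table height
- carpenter_pencil: bystander: flat pencil, 170 mm long, lying on the table near the robot, left of ahead. Origin: near its middle, on the underside
- spare_plates: bystander: stack of three more such base plates, 24 mm high in all, on the table to the left near the robot. Origin: centre of the underside
Things that resemble listed ones, but are neither listed nor needed, are in the scene too. Of the things like the plate, leave any that is green; of the rest the smaller one is meant.

How it is judged:
At the end, for the whole second after the job is handed in: Both near holes of the plate are over their pins (centres within 3 mm seen from above), the plate lies flat on the slab (underside within 1.5 mm, tilt under 0.025 rad) and at rest (horizontal distance between hole_left and pin_left below 0.003 m and horizontal distance between hole_right and pin_right below 0.003 m and z of each of hole_left, hole_right, plate in the frame of seat below 0.0015 m and angle between plate's own z axis and vertical below 0.025 rad and linear speed of plate below 0.01 m/s); the robot touches nothing.
It fails at once if the plate is lifted (the centre of its underside more than 20 mm above the slab) (z of plate in the frame of seat above 0.02 m).
It fails at once if the plate is tipped up by more than 0.35 rad (angle between plate's own z axis and vertical above 0.35 rad).
It fails at once if one of the eight bystanders is moved by more than 15 mm (distance of any of tube_on_slab, magnet_square, tube_on_table, spray_can, tape_measure, wire_brush, carpenter_pencil, spare_plates from where it was at the start of the episode above 0.015 m).
It also fails if it takes over 61 s, if anything falls off the work surface, if the arm or the gripper's body presses on something with over 40 N, if the wrist force passes 120 N, or if a joint passes its speed limit or range.

### The arm

A 6-joint arm with a two-finger parallel gripper is mounted at the origin on the work surface. World frame = base frame: x ahead of the robot, y to its left, z up, the work surface at z = 0. Lengths are in m, angles in rad, forces in N, time in s.
With the tool pointing down it reaches from about 0.25 to 0.725 m from the base axis. Payload 4 kg.
Tool frame: the origin (TCP) lies at the very end of the fingers, on their centre line; the grasp point (between the pads) lies 19 mm behind it; y points along the fingers, z is the direction in which the jaws open and shut, and the axes are right-handed (so a half turn about y gives the same grasp; the last joint's range is limited). The gripper opens to 85 mm and grips with 20 to 120 N. Pads are 22 mm wide; open, the fingers measure 114 mm over their backs; the gripper's body (76 mm by 85 mm) begins 54 mm behind the grasp point. The pads swing forward as they close: fully open they stand 13 mm farther back than shut.
Start: joints at [-1.285, 0.241, 0.005, 1.335, 0, 1.571], TCP at [0.141, -0.48, 0.205] pointing down, gripper open.
Joint ranges: [-2.72, 2.72], [-1.05, 1.87], [-1.09, 1.28], [-1.99, 2.15], [-1.42, 1.44], [-3.14, 3.14]. Speed limits (rad/s): [2.79, 2.79, 3.14, 3.14, 3.14, 3.14].

### API

Orientations are given as a unit quaternion [x, y, z, w].
In Python, from workcell import bot gives the robot as it stands. The module is installed in compiled form; this text tells all that it offers.
- The arm moves only by the tool move_arm, never from a script. Its argument "increments" is a list of rows, each an object with "grip": the closure, from 0 (fully open) to 1 (shut); "linear": the shift along the tool's x, y, z scaled (see below), a list of three; "twist": the turn about the tool's y scaled (see below). A call has exactly 5 rows; each row shifts and turns the pose as measured when the row begins, along the tool's axes as they then stand; what a row does not reach is not made up. The controller multiplies each number of a shift by 0.2 m and each number of a turn by 2 rad. A row lasts 1/10 s, in which the tool goes at most 50 mm and 8.59 degrees, less where a joint would pass 70% of its speed; a pose out of reach is approached as far as the arm can. A call with a number of a shift or a turn outside -1 to 1 is refused whole. A call with a gripper value outside its range is refused whole. The fingers move at their own pace and stop on an object; the grip force is fixed at half the most. Time passes only in rows, so rows that do not move let the fingers close, or fill a call up. It gives the time, the measured TCP pose, the force and the opening at its end, in the units of the state.
- bot.get_obs(): the state, without advancing time (a new reading comes with each control period).
- bot.camera(name): name is "side" or "top" or "wrist"; returns (picture, depth): 480x640x3 uint8, blue, green, red; 480x640 float32, m along the optical axis (not along the pixel's ray), 0 where there is no reading.
- bot.camera_params(name): a dict with "camera_matrix" (3x3 intrinsics, pixels), "rvec" (rotation vector, rad) and "tvec" (3), from world to camera coordinates, as OpenCV has them; the wrist camera has in their place "T_tool_cam" (4x4, takes a point from camera to tool coordinates, whose origin is the TCP and whose axes are the tool frame's). Camera axes: x right, y down, z forward; pixel columns grow to the right and rows downward; lengths in m; the calibration is good to about 2 mm. A picture is of the moment at which its call begins: read the wrist's pose just before it. camera_params takes no time and is no camera call.
- bot.job_done(): hands the job in, once; it reports no verdict.
The state is a dict: "clock": time; "joint_pos": joint angles; "joint_vel": joint speeds; "tau": joint torques, N m; "eef_pos": TCP position; "tool_rot": TCP orientation; "ft_force": force on the tool from outside, world axes, zero at the start; "ft_torque": the same for the moment, N m; "grip_width": finger opening in m.
Only numpy, scipy, OpenCV 4.12 (cv2) and the standard library are available. Lean on these libraries where they do the work, as an engineer would, in place of code of your own. Each camera call takes 0.05 s, during which the arm holds its last target. There are 200 camera calls.

## Working session

There is one attempt and no reset: what is moved stays moved. The work goes in short steps, Python scripts to look and compute and a tool call to move; the robot and the scene stay as the last step left them, time stands still between calls to the robot, and variables do not carry over. Pictures are saved under pics/ and viewed, about 8 in all and at most 12, crops included, and the job is handed in when it is done.

Besides the shell and the picture viewer there is one more tool, called after "Emit:" by a JSON object that holds its "fn" and its "kwargs", one argument or row to a line. move_arm: Moves the arm, as the interface text tells. Its arguments: {"type":"object","properties":{"increments":{"type":"array"}},"required":["increments"]}

```bash
mkdir -p pics
cat > h.py <<'E'
import numpy as np,cv2
from scipy.spatial.transform import Rotation as R
from workcell import bot
def cam(n):
    o=bot.get_obs(); im,d=bot.camera(n); p=bot.camera_params(n); K=np.array(p["camera_matrix"])
    T=np.eye(4)
    if n=="wrist":
        W=np.eye(4);W[:3,:3]=R.from_quat(o["tool_rot"]).as_matrix();W[:3,3]=o["eef_pos"];T=W@np.array(p["T_tool_cam"])
    else:
        r=cv2.Rodrigues(np.array(p["rvec"],float))[0];T[:3,:3]=r.T;T[:3,3]=-r.T@np.array(p["tvec"],float).ravel()
    return im,d,K,T
def pt(u,v,d,K,T):
    z=np.median([x for x in d[v-1:v+2,u-1:u+2].ravel() if x>0] or [0])
    return T[:3,:3]@(np.array([(u-K[0,2])/K[0,0],(v-K[1,2])/K[1,1],1])*z)+T[:3,3]
def atz(u,v,z,K,T):
    r=T[:3,:3]@np.array([(u-K[0,2])/K[0,0],(v-K[1,2])/K[1,1],1]);return T[:3,3]+r*(z-T[2,3])/r[2]
E
python3 - <<'E'
from h import *
for n in("top","side"):
    im,d,K,T=cam(n);cv2.imwrite(f"pics/{n}0.png",im);np.savez(f"{n}0.npz",im=im,d=d,K=K,T=T);print(T.round(3))
o=bot.get_obs();print({k:np.round(v,3) for k,v in o.items()});print(R.from_quat(o["tool_rot"]).as_matrix().round(3))
E
```

```text
[[ 0.019 -0.993  0.119  0.35 ]
 [-1.    -0.019 -0.002  0.028]
 [ 0.004 -0.119 -0.993  1.25 ]
 [ 0.     0.     0.     1.   ]]
[[-0.722 -0.343  0.601 -0.192]
 [-0.692  0.382 -0.613  0.701]
 [-0.019 -0.858 -0.513  0.644]
 [ 0.     0.     0.     1.   ]]
{'clock': np.float64(0.1), 'joint_pos': array([-1.285,  0.241,  0.004,  1.335, -0.   ,  1.571]), 'joint_vel': array([-0.001, -0.001,  0.003, -0.   ,  0.001, -0.001]), 'tau': array([-0.0000e+00, -3.7314e+01,  2.5301e+01,  1.1000e-02,  0.0000e+00,
       -0.0000e+00]), 'eef_pos': array([ 0.141, -0.479,  0.204]), 'tool_rot': array([-0.101,  0.701, -0.699,  0.101]), 'ft_force': array([ 0.562, -0.508, -0.272]), 'ft_torque': array([0.034, 0.004, 0.021]), 'grip_width': np.float64(0.086)}
[[-0.959 -0.001  0.282]
 [-0.282  0.002 -0.959]
 [ 0.    -1.    -0.002]]
```

View pics/top0.png

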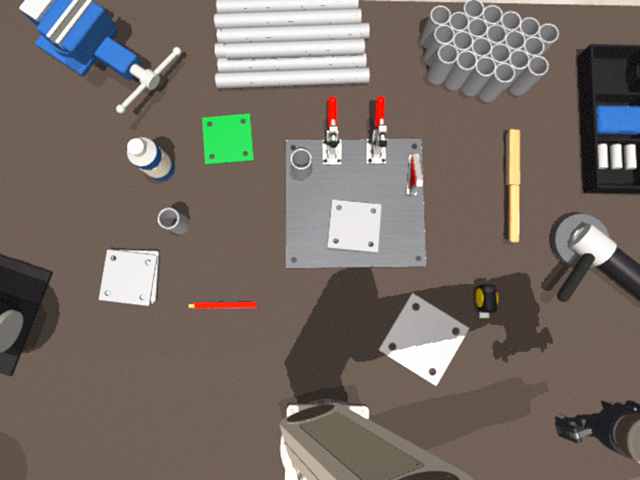

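Run:
```python
import cv2
im=cv2.imread("pics/top0.png");cv2.imwrite("pics/c1.png",cv2.resize(im[130:275,275:435],None,fx=5,fy=4.1379,interpolation=cv2.INTER_CUBIC)[:600])
```

```text
(no output)
```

View pics/c1.png

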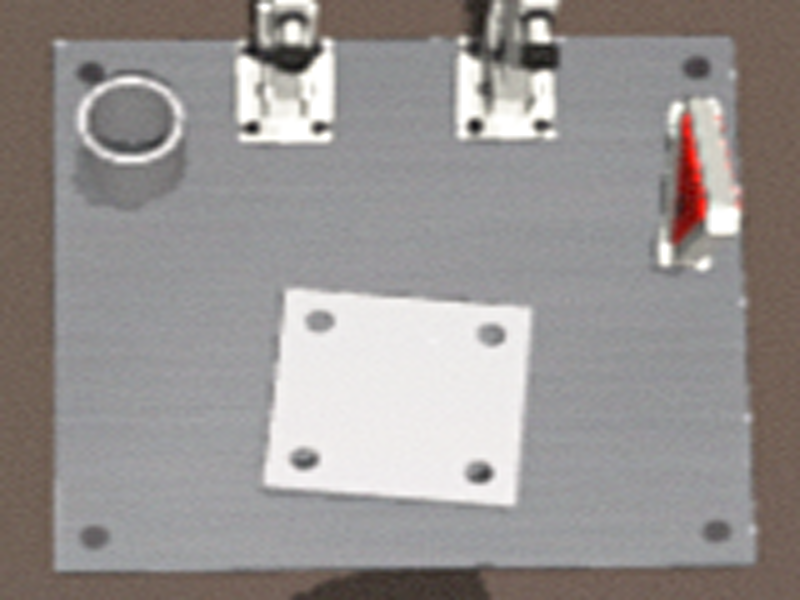

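View pics/side0.png

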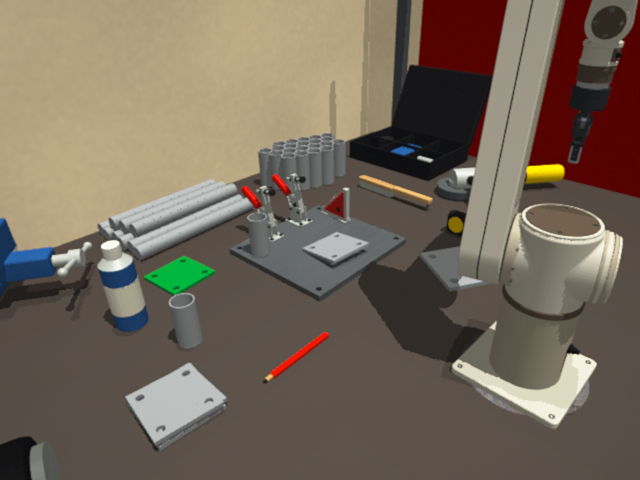

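```bash
cat > g.py <<'E'
from h import *
def fix(P):  # slab corners FL,FR,NL,NR -> origin,yaw
    L=np.array([[180,170],[180,-170],[-140,170],[-140,-170]])/1000
    P=np.array(P)[:,:2]; a=L-L.mean(0); b=P-P.mean(0)
    th=np.arctan2((a[:,0]*b[:,1]-a[:,1]*b[:,0]).sum(),(a*b).sum())
    c,s=np.cos(th),np.sin(th);Rm=np.array([[c,-s],[s,c]])
    o=P.mean(0)-Rm@L.mean(0); return o,th,Rm,(P-(L@Rm.T+o))*1000
E
python3 - <<'E'
from g import *
z=np.load("top0.npz");d,K,T=z["d"],z["K"],z["T"]
f=lambda u,v,h:atz(u/5+275-.4,v/4.138+130-.4,h,K,T)
S=[f(*p,.016) for p in[(55,42),(733,38),(55,570),(755,567)]]
o,th,Rm,res=fix(S);print("fix",o,th,res.round(1))
for h in (.016,):
  pass
H={"NL":f(305,458,.039),"NR":f(479,472,.039),"FL":f(320,321,.026),"FR":f(491,334,.026)}
for k,p in H.items(): print(k,p.round(4),((p[:2]-o)@Rm*1000).round(1))
for k,uv in {"NL":(305,430),"c":(400,395),"slab":(400,250),"farplate":(400,305),"near":(390,485)}.items():
  q=pt(int(uv[0]/5+275),int(uv[1]/4.138+130),d,K,T);print(k,q.round(4))
print("seat",o+Rm@[-.02,0],"pins",o+Rm@[-.062,.042],o+Rm@[-.062,-.042])
E
```

```text
fix [ 0.56214818 -0.05916391] 0.02666112589444918 [[-0.6 -0.4]
 [-0.4  0.7]
 [ 0.9 -0.4]
 [ 0.1  0.2]]
NL [ 0.4843 -0.0127  0.039 ] [-76.6  48.5]
NR [ 0.4778 -0.096   0.039 ] [-85.3 -34.6]
FL [ 0.5671 -0.0192  0.026 ] [ 6.  39.8]
FR [ 0.561  -0.1027  0.026 ] [ -2.4 -43.4]
NL [ 0.502  -0.0134  0.0377]
c [ 0.5228 -0.0591  0.0344]
slab [ 0.6125 -0.0594  0.0165]
farplate [ 0.5784 -0.0592  0.0247]
near [ 0.4688 -0.0544  0.0405]
seat [ 0.54215529 -0.05969707] pins [ 0.49905058 -0.01883163] [ 0.50128985 -0.10280178]
```

Emit:
{"fn": "move_arm", "kwargs": {
  "increments": [
    {"grip": 0,"linear": [0,0,0],"twist": 0.065},
    {"grip": 0,"linear": [0,0,0],"twist": 0.065},
    {"grip": 0,"linear": [-0.145,0,-0.2],"twist": 0},
    {"grip": 0,"linear": [-0.145,0,-0.2],"twist": 0},
    {"grip": 0,"linear": [-0.145,0,-0.2],"twist": 0}
  ]
}}

```text
clock: 0.6
eef_pos: [0.225, -0.3581, 0.2004]
tool_rot: [-0.002, 0.709, -0.705, -0.0]
ft_force: [1.2, 0.0, -0.0]
grip_width: 0.0853
```

Emit:
{"fn": "move_arm", "kwargs": {
  "increments": [
    {"grip": 0,"linear": [-0.145,0,-0.2],"twist": 0},
    {"grip": 0,"linear": [-0.145,0,-0.2],"twist": 0},
    {"grip": 0,"linear": [-0.145,0,-0.2],"twist": 0},
    {"grip": 0,"linear": [-0.145,0,-0.2],"twist": 0},
    {"grip": 0,"linear": [-0.145,0,-0.2],"twist": 0}
  ]
}}

```text
clock: 1.1
eef_pos: [0.3691, -0.1531, 0.2]
tool_rot: [-0.001, 0.71, -0.705, -0.002]
ft_force: [0.9, -1.3, -0.5]
grip_width: 0.0853
```

Emit:
{"fn": "move_arm", "kwargs": {
  "increments": [
    {"grip": 0,"linear": [-0.09,0,-0.15],"twist": -0.0125},
    {"grip": 0,"linear": [-0.09,0,-0.15],"twist": 0},
    {"grip": 0,"linear": [-0.09,0,-0.15],"twist": 0},
    {"grip": 0,"linear": [0,0.2,0],"twist": 0},
    {"grip": 0,"linear": [0,0.2,0],"twist": 0}
  ]
}}

```text
clock: 1.6
eef_pos: [0.4306, -0.0516, 0.1225]
tool_rot: [-0.01, 0.709, -0.705, 0.017]
ft_force: [-0.0, -0.8, -0.6]
grip_width: 0.0856
```

Run:
```python
from h import *
im,d,K,T=cam("wrist");cv2.imwrite("pics/w1.png",im);np.savez("w1.npz",im=im,d=d,K=K,T=T)
o=bot.get_obs();print(o["eef_pos"],R.from_quat(o["tool_rot"]).as_matrix().round(3),T.round(3))
```

```text
[ 0.42613584 -0.05112462  0.11645729] [[-0.999 -0.001  0.037]
 [-0.037  0.008 -0.999]
 [ 0.001 -1.    -0.008]] [[ 0.038 -0.954 -0.299  0.508]
 [-0.999 -0.038 -0.006 -0.05 ]
 [-0.006  0.299 -0.954  0.292]
 [ 0.     0.     0.     1.   ]]
```

View pics/w1.png

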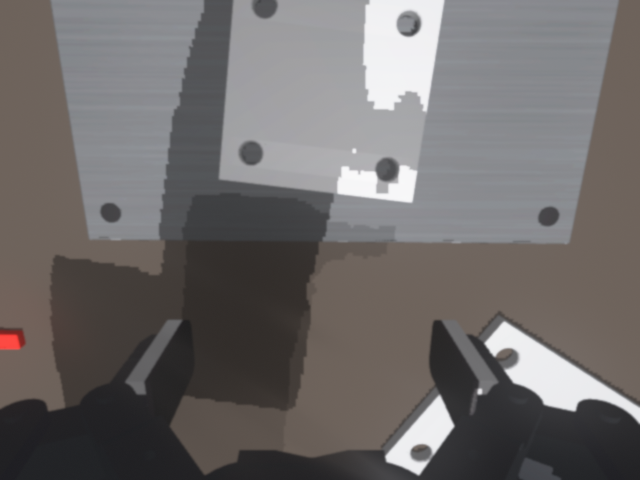

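Run:
```python
from h import *
z=np.load("w1.npz");d,K,T=z["d"],z["K"],z["T"]
for k,p in {"tipL":(180,326),"tipR":(443,326),"tipL2":(172,335),"tipR2":(450,335)}.items(): print(k,(pt(*p,d,K,T)*1000).round(1))
A=atz(90,240,.016,K,T)[:2];B=atz(570,243,.016,K,T)[:2]
print("edge",A,B,np.linalg.norm(A-B)); th=np.arctan2(*(A-B)[[0,1]]*[-1,1]);c,s=np.cos(th),np.sin(th);Rm=np.array([[c,-s],[s,c]])
o=(A+B)/2-Rm@[-.14,0];print(o,th)
for k,p,h in [("NL",(251,153),.039),("NR",(388,169),.039),("FL",(264,6),.026),("FR",(408,23),.026),("cNL",(219,179),.041),("cNR",(413,202),.041)]:
  print(k,((atz(*p,h,K,T)[:2]-o)@Rm*1000).round(1), (pt(p[0]+15,p[1]-10 if p[1]>10 else 2,d,K,T)*1000).round(1))
```

```text
tipL [439.2  -8.3 170.4]
tipR [442.4 -95.6 169.8]
tipL2 [439.1  -7.5 176.1]
tipR2 [442.4 -96.  175.6]
edge [0.4175732 0.1043437] [ 0.42875513 -0.23314331] 0.33767220839717477
[ 0.56308738 -0.05976374] 0.033120796016889165
NL [-77.2  49.4] [490.4 -21.7  36.9]
NR [-86.4 -33.9] [ 484.1 -105.3   37.9]
FL [ 4.6 40.6] [568.7 -27.6  25.9]
FR [ -3.9 -42.8] [ 565.9 -110.5   27. ]
cNL [-92.7  69.3] [474.3  -2.5  39.4]
cNR [-106.3  -50.3] [ 460.7 -129.5   15. ]
```

Emit:
{"fn": "move_arm", "kwargs": {
  "increments": [
    {"grip": 0.5,"linear": [0.03,0,0.05],"twist": 0},
    {"grip": 0.5,"linear": [0,0.16,0],"twist": 0},
    {"grip": 0.5,"linear": [0,0.16,0],"twist": 0},
    {"grip": 0.5,"linear": [0,0.1,0],"twist": 0},
    {"grip": 0.5,"linear": [0,0,0],"twist": 0}
  ]
}}

```text
clock: 2.15
eef_pos: [0.4201, -0.0649, 0.0343]
tool_rot: [-0.012, 0.709, -0.705, 0.012]
ft_force: [-0.8, -0.6, -0.1]
grip_width: 0.0427
```

```bash
cat > st.py <<'E'
from h import *
o=bot.get_obs();M=R.from_quat(o["tool_rot"]).as_matrix();p=o["eef_pos"]
c,s=np.cos(.03),np.sin(.03);q=(p[:2]-[.5626,-.0595])@np.array([[c,-s],[s,c]])
print("t",o["clock"],"p",p.round(4),"fix mm",(q*1000).round(1),"head",M[0,2].round(3),"tilt",M[:2,1].round(3),"F",np.round(o["ft_force"],1),"g",o["grip_width"])
E
python3 st.py
```

```text
t 2.15 p [ 0.4201 -0.0649  0.0343] fix mm [-142.6   -1.1] head 0.034 tilt [-0.     0.006] F [-0.8 -0.6 -0.1] g 0.04270749300844866
```

Emit:
{"fn": "move_arm", "kwargs": {
  "increments": [
    {"grip": 0.5,"linear": [0,0.07,0],"twist": 0},
    {"grip": 0.5,"linear": [0,0,0],"twist": 0},
    {"grip": 0.5,"linear": [-0.05,0,0],"twist": 0},
    {"grip": 0.5,"linear": [-0.04,0,0],"twist": 0},
    {"grip": 0.5,"linear": [0,0,0],"twist": 0}
  ]
}}

```text
clock: 2.65
eef_pos: [0.4454, -0.0681, 0.0285]
tool_rot: [-0.007, 0.708, -0.706, 0.015]
ft_force: [-0.6, 0.2, -0.2]
grip_width: 0.0427
```

```bash
python3 st.py
python3 - <<'E'
from h import *
im,d,K,T=cam("wrist");cv2.imwrite("pics/w2.png",im);np.savez("w2.npz",im=im,d=d,K=K,T=T)
E
```

```text
t 2.65 p [ 0.4454 -0.0681  0.0285] fix mm [-117.4   -5.1] head 0.03 tilt [0.012 0.004] F [-0.6  0.2 -0.2] g 0.04270684738132684
```

View pics/w2.png

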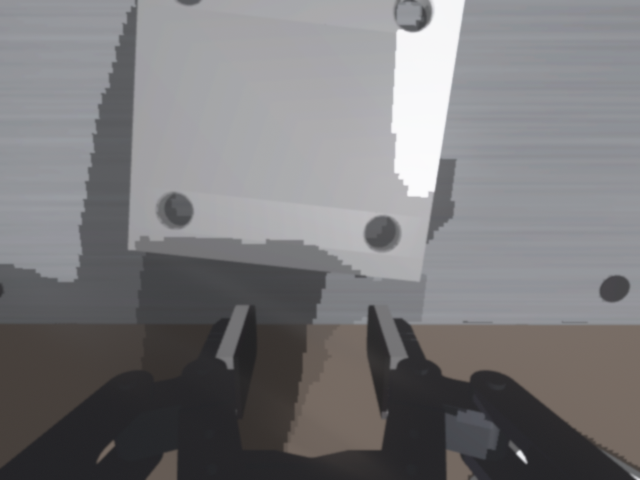

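Emit:
{"fn": "move_arm", "kwargs": {
  "increments": [
    {"grip": 0.5,"linear": [0,0.05,-0.04],"twist": 0},
    {"grip": 0.5,"linear": [0,0,0],"twist": 0},
    {"grip": 0.5,"linear": [0,0,0],"twist": 0},
    {"grip": 0.5,"linear": [-0.03,0,0],"twist": 0},
    {"grip": 0.5,"linear": [0,0,0],"twist": 0}
  ]
}}

```text
clock: 3.2
eef_pos: [0.4506, -0.0585, 0.0178]
tool_rot: [-0.007, 0.708, -0.706, 0.015]
ft_force: [0.4, -0.5, 1.4]
grip_width: 0.0426
```

```bash
python3 st.py
```

```text
t 3.2 p [ 0.4506 -0.0585  0.0178] fix mm [-112.     4.4] head 0.031 tilt [0.01  0.004] F [ 0.4 -0.5  1.4] g 0.04258763775352279
```

Emit:
{"fn": "move_arm", "kwargs": {
  "increments": [
    {"grip": 0.5,"linear": [-0.02,-0.01,0],"twist": 0},
    {"grip": 0.5,"linear": [-0.02,0,0],"twist": 0},
    {"grip": 0.5,"linear": [-0.02,0,0],"twist": 0},
    {"grip": 0.5,"linear": [-0.01,0,0],"twist": 0},
    {"grip": 0.5,"linear": [0,0,0],"twist": 0}
  ]
}}

```text
clock: 3.7
eef_pos: [0.4664, -0.0582, 0.0203]
tool_rot: [-0.007, 0.708, -0.706, 0.015]
ft_force: [0.4, -1.2, -0.4]
grip_width: 0.0426
```

```bash
python3 st.py
python3 - <<'E'
from h import *
im,d,K,T=cam("wrist");cv2.imwrite("pics/w3.png",im);np.savez("w3.npz",im=im,d=d,K=K,T=T)
E
```

```text
t 3.7 p [ 0.4664 -0.0582  0.0203] fix mm [-96.2   4.2] head 0.031 tilt [0.011 0.004] F [ 0.4 -1.2 -0.4] g 0.042635680848236664
```

View pics/w3.png

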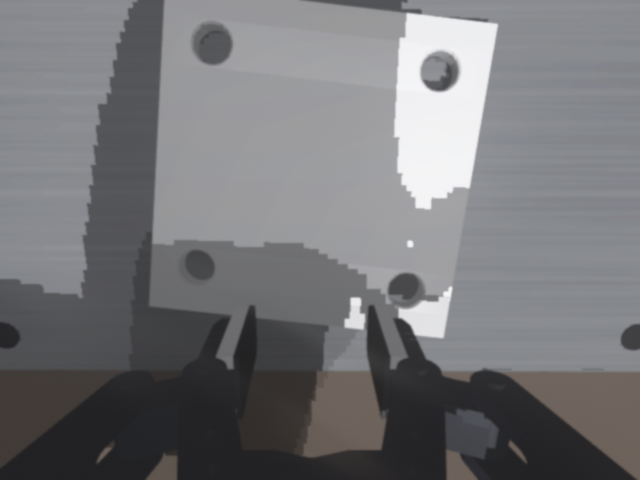

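```bash
cat > pl.py <<'E'
from h import *
import sys
def plate(save=None):
    im,d,K,T=cam("wrist")
    v,u=np.mgrid[0:480,0:640]
    P=np.stack([(u-K[0,2])/K[0,0]*d,(v-K[1,2])/K[1,1]*d,d],-1)@T[:3,:3].T+T[:3,3]
    c,s=np.cos(.03),np.sin(.03);F=(P[...,:2]-[.5626,-.0595])@np.array([[c,-s],[s,c]])
    z=P[...,2]; m=((z>.0205)&(z<.046)&(d>0)&(np.abs(F[...,0]+.03)<.1)&(np.abs(F[...,1])<.1)).astype(np.uint8)
    m=cv2.morphologyEx(m,cv2.MORPH_OPEN,np.ones((9,9)))
    n,l,stt,_=cv2.connectedComponentsWithStats(m);k=1+stt[1:,4].argmax();m=l==k
    f=(F[m]*1000).astype(np.float32);r=cv2.minAreaRect(f);
    A=np.c_[f,np.ones(len(f))];co=np.linalg.lstsq(A,z[m]*1000,rcond=None)[0]
    a=(r[2]+45)%90-45;a=np.deg2rad(a);M=np.array([[np.cos(a),-np.sin(a)],[np.sin(a),np.cos(a)]]);ctr=np.array(r[0])
    print("rect",np.round(r[0],1),np.round(r[1],1),"yaw",round(a,3),"top z=",co.round(3))
    for nm,h,p in(("L",(-42,42),(-62,42)),("R",(-42,-42),(-62,-42))): q=M@h+ctr;print(nm,q.round(1),"need",(np.array(p)-q).round(1),"topz",(co@[*q,1]).round(1))
    sl=(np.abs(z-.016)<.003)&(d>0);print("slab z med",np.median(z[sl]),"slab near edge x",np.percentile(F[sl][:,0],.5)*1000)
    if save: cv2.imwrite(save,im)
if __name__=="__main__": plate(*sys.argv[1:])
E
python3 pl.py
```

```text
rect [-40.3   3.1] [121.1 119.8] yaw -0.111 top z= [-0.139  0.    26.697]
L [-77.4  49.5] need [15.4 -7.5] topz 37.5
R [-86.7 -34. ] need [24.7 -8. ] topz 38.7
slab z med 0.015436641125754241 slab near edge x -138.59832967820893
```

Run:
```python
from h import *
im,d,K,T=cam("side");np.savez("s1.npz",im=im,d=d,K=K,T=T)
print(K)
p=bot.get_obs()["eef_pos"];q=T[:3,:3].T@(p-T[:3,3]);uv=K@q/q[2];print(uv,q[2])
u,v=map(int,uv[:2]);c=im[max(0,v-70):v+50,u-80:u+80].copy();c=cv2.resize(c,None,fx=5,fy=5,interpolation=cv2.INTER_CUBIC);cv2.drawMarker(c,(int((uv[0]-u+80)*5),int((uv[1]-max(0,v-70))*5)),(255,0,255),0,15,1);cv2.imwrite("pics/s1.png",c)
```

```text
[[477.32095425   0.         326.8748665 ]
 [  0.         477.32095425 248.8544556 ]
 [  0.           0.           1.        ]]
[352.19281643 256.53421644   1.        ] 1.181065426927883
```

View pics/s1.png

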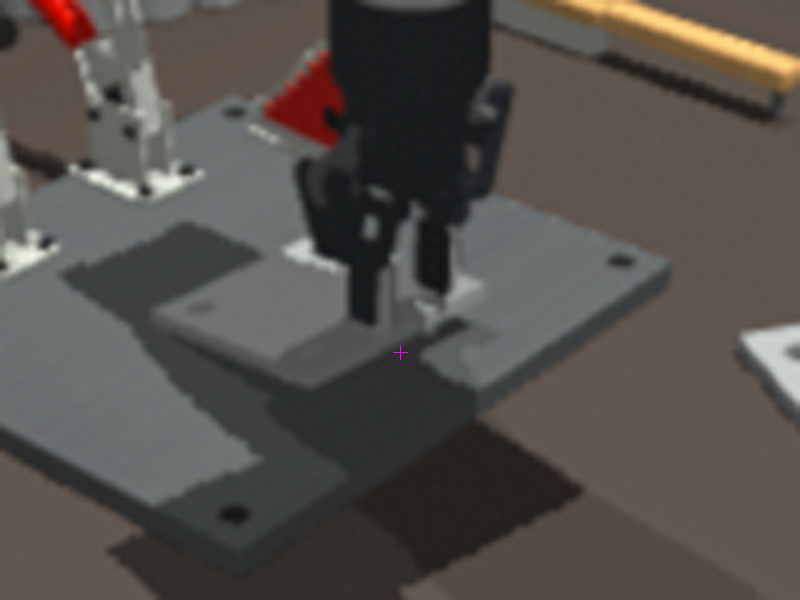

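Run:
```python
from h import *
z=np.load("s1.npz");d,K,T=z["d"],z["K"],z["T"]
for u,v in[(345,250-2),(345,250-5),(345,240),(359,242),(358,238),(358,234)]: print(u,v,(pt(u,v,d,K,T)*1000).round(1))
z=np.load("w3.npz");d,K,T=z["d"],z["K"],z["T"];print(K[0,0])
for u,v in[(240,312),(240,330),(235,345),(252,310),(376,312),(380,330)]: print(u,v,(pt(u,v,d,K,T)*1000).round(1))
```

```text
345 248 [459.  -24.1  62.6]
345 245 [457.4 -22.3  72.3]
345 240 [459.2 -24.2  84.4]
359 242 [461.7 -78.5  54.6]
358 238 [464.7 -78.   65. ]
358 234 [465.9 -79.2  75.3]
410.38082455854016
240 312 [475.9 -33.   58.2]
240 330 [475.7 -35.1  70.7]
235 345 [475.3 -35.   79.1]
252 310 [475.6 -37.   55.9]
376 312 [477.3 -81.3  57.9]
380 330 [477.2 -80.7  70.6]
```

Emit:
{"fn": "move_arm", "kwargs": {
  "increments": [
    {"grip": 0.5,"linear": [0.09,0,0],"twist": 0},
    {"grip": 0.5,"linear": [0.09,0,0],"twist": 0},
    {"grip": 0.5,"linear": [0,0,0],"twist": 0},
    {"grip": 0.5,"linear": [0,0.06,0],"twist": 0},
    {"grip": 0.5,"linear": [0,0,0],"twist": 0}
  ]
}}

```text
clock: 4.35
eef_pos: [0.43, -0.0594, 0.0081]
tool_rot: [-0.007, 0.708, -0.706, 0.015]
ft_force: [-0.2, -1.0, -0.8]
grip_width: 0.0428
```

```bash
python3 st.py;cat > tip.py <<'E'
from h import *
im,d,K,T=cam("wrist");p=bot.get_obs()["eef_pos"]
v,u=np.mgrid[0:480,0:640]
P=np.stack([(u-K[0,2])/K[0,0]*d,(v-K[1,2])/K[1,1]*d,d],-1)@T[:3,:3].T+T[:3,3]
m=(d>0)&(d<.165)&(abs(P[...,0]-p[0])<.025)&(abs(P[...,1]-p[1])<.06)&(P[...,2]<p[2]+.08)
m=cv2.erode(m.astype(np.uint8),np.ones((3,3)))>0
for s in(1,-1):
  q=P[m&(s*(P[...,1]-p[1])>.0)]*1000;print("finger",s,len(q),"zmin",np.percentile(q[:,2],[0,1,5]).round(1),"x",np.percentile(q[:,0],[1,50,99]).round(1),"y",np.percentile(q[:,1],[1,50,99]).round(1)) if len(q) else 0
E
python3 tip.py
```

```text
t 4.35 p [ 0.43   -0.0594  0.0081] fix mm [-132.5    4.1] head 0.031 tilt [0.012 0.004] F [-0.2 -1.  -0.8] g 0.042849138582562805
finger 1 4980 zmin [38.3 41.4 45.5] x [419.8 438.5 441.5] y [-38.9 -33.4  -8.8]
finger -1 5015 zmin [38.5 41.1 45.5] x [421.  440.3 443.9] y [-110.6  -86.   -80.9]
```

Emit:
{"fn": "move_arm", "kwargs": {
  "increments": [
    {"grip": 0.5,"linear": [0,0.03,0],"twist": 0},
    {"grip": 0.5,"linear": [0,0.03,0],"twist": 0},
    {"grip": 0.5,"linear": [0,0,0],"twist": 0},
    {"grip": 0.5,"linear": [0,0,0],"twist": 0},
    {"grip": 0.5,"linear": [-0.05,0,0],"twist": 0}
  ]
}}

```text
clock: 4.9
eef_pos: [0.4428, -0.0592, -0.0032]
tool_rot: [-0.006, 0.708, -0.706, 0.016]
ft_force: [-0.0, 0.0, -0.5]
grip_width: 0.0428
```

```bash
python3 st.py;python3 tip.py; python3 pl.py
```

```text
t 4.9 p [ 0.4428 -0.0592 -0.0032] fix mm [-119.8    3.9] head 0.031 tilt [0.015 0.003] F [-0.   0.  -0.5] g 0.04283772461509725
finger 1 8693 zmin [13.7 14.8 15.6] x [433.2 452.5 470.9] y [-58.2 -32.9  -1.6]
finger -1 10297 zmin [13.6 15.  30.3] x [434.6 459.5 470.9] y [-111.7  -87.   -60.7]
rect [-59.5   5.2] [121.6 120.7] yaw -0.103 top z= [-1.3600e-01  1.0000e-03  2.6835e+01]
L [-97.   51.3] need [35.  -9.3] topz 40.1
R [-105.6  -32.3] need [43.6 -9.7] topz 41.2
slab z med 0.015424470080469793 slab near edge x -138.87329774828353
```

Emit:
{"fn": "move_arm", "kwargs": {
  "increments": [
    {"grip": 0.5,"linear": [-0.025,0,0],"twist": 0},
    {"grip": 0.5,"linear": [-0.02,0,0],"twist": 0},
    {"grip": 0.5,"linear": [-0.02,0,0],"twist": 0},
    {"grip": 0.5,"linear": [-0.02,0,0],"twist": 0},
    {"grip": 0.5,"linear": [0,0,0],"twist": 0}
  ]
}}

```text
clock: 5.5
eef_pos: [0.4634, -0.0591, -0.0028]
tool_rot: [-0.005, 0.708, -0.706, 0.017]
ft_force: [-0.1, -0.1, -0.4]
grip_width: 0.0424
```

```bash
python3 st.py; python3 pl.py pics/w4.png
```

```text
t 5.5 p [ 0.4634 -0.0591 -0.0028] fix mm [-99.2   3.4] head 0.031 tilt [0.016 0.002] F [-0.1 -0.1 -0.4] g 0.0424286214020589
rect [-46.8   5.9] [121.2 122. ] yaw -0.049 top z= [-1.2300e-01  1.0000e-03  2.7662e+01]
L [-86.7  49.9] need [24.7 -7.9] topz 38.3
R [-90.8 -34. ] need [28.8 -8. ] topz 38.8
slab z med 0.015428570922982679 slab near edge x -138.39729535601688
```

View pics/w4.png

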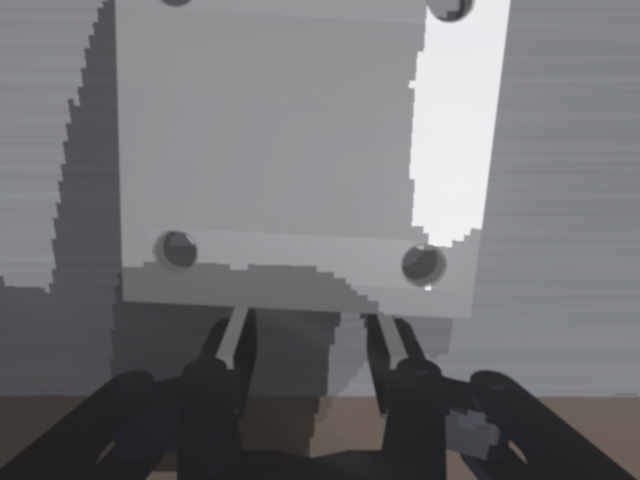

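```bash
cat > ho.py <<'E'
# holes from pixels: args slope intercept(mm) then u v u v (NL NR)
from h import *
import sys
a,b,*p=map(float,sys.argv[1:])
def holes(K,T,a,b,px):
    c,s=np.cos(.03),np.sin(.03);Rm=np.array([[c,-s],[s,c]])
    for nm,(u,v),t in zip("LR",px,((-62,42),(-62,-42))):
        z=.038
        for _ in range(8):
            f=(atz(u,v,z,K,T)[:2]-[.5626,-.0595])@Rm*1000; z=(b+a*f[0])/1000
        g=f+np.array([a,0])*0
        print(nm,f.round(1),"need",(np.array(t)-f).round(1))
im,d,K,T=cam("wrist");holes(K,T,a,b,[p[:2],p[2:]])
E
python3 ho.py -.123 27.66 177 250 423 265
```

```text
L [-66.   48.4] need [ 4.  -6.4]
R [-71.  -34.7] need [ 9.  -7.3]
```

Emit:
{"fn": "move_arm", "kwargs": {
  "increments": [
    {"grip": 0.5,"linear": [0.07,0,0],"twist": 0},
    {"grip": 0.5,"linear": [0,-0.15,0],"twist": 0},
    {"grip": 0.5,"linear": [0,-0.1,0],"twist": 0},
    {"grip": 0.5,"linear": [-0.1,0,-0.2],"twist": 0},
    {"grip": 0.5,"linear": [-0.1,0,-0.2],"twist": 0}
  ]
}}

```text
clock: 6.1
eef_pos: [0.4857, 0.0157, 0.0505]
tool_rot: [-0.004, 0.709, -0.705, 0.017]
ft_force: [0.8, -0.4, 0.4]
grip_width: 0.0427
```

```bash
python3 st.py; python3 pl.py
```

```text
t 6.1 p [0.4857 0.0157 0.0505] fix mm [-74.6  77.5] head 0.029 tilt [0.018 0.006] F [ 0.8 -0.4  0.4] g 0.042661626341375714
rect [-27.2   4.4] [121.  119.9] yaw -0.053 top z= [-1.2400e-01  1.0000e-03  2.7617e+01]
L [-67.   48.6] need [ 5.  -6.6] topz 36.0
R [-71.4 -35.3] need [ 9.4 -6.7] topz 36.4
slab z med 0.015440620167619462 slab near edge x -138.15724054497926
```

Emit:
{"fn": "move_arm", "kwargs": {
  "increments": [
    {"grip": 0.5,"linear": [-0.09,0,-0.085],"twist": 0},
    {"grip": 0.5,"linear": [-0.085,0,-0.085],"twist": 0},
    {"grip": 0.5,"linear": [0,0,0],"twist": 0},
    {"grip": 0.5,"linear": [0,0.13,0],"twist": 0},
    {"grip": 0.5,"linear": [0,0,0],"twist": 0}
  ]
}}

```text
clock: 6.65
eef_pos: [0.5278, 0.0443, 0.0278]
tool_rot: [-0.015, 0.715, -0.698, 0.035]
ft_force: [-1.4, 0.1, -0.9]
grip_width: 0.0426
```

```bash
python3 st.py; python3 tip.py
```

```text
t 6.65 p [0.5278 0.0443 0.0278] fix mm [-31.6 104.8] head 0.071 tilt [0.028 0.024] F [-1.4  0.1 -0.9] g 0.04261634770825183
finger 1 5091 zmin [58.6 61.5 65.9] x [515.9 533.9 537. ] y [63.2 69.4 93.4]
finger -1 6287 zmin [57.9 60.9 66. ] x [518.8 537.8 542.2] y [-9.5 14.8 22.3]
```

Emit:
{"fn": "move_arm", "kwargs": {
  "increments": [
    {"grip": 0.5,"linear": [0.045,0,-0.025],"twist": 0.02},
    {"grip": 0.5,"linear": [0,0,0],"twist": 0},
    {"grip": 0.5,"linear": [0,0.08,0],"twist": 0},
    {"grip": 0.5,"linear": [0,0.07,0],"twist": 0},
    {"grip": 0.5,"linear": [0,0,0],"twist": 0}
  ]
}}

```text
clock: 7.2
eef_pos: [0.5224, 0.0341, 0.0043]
tool_rot: [-0.002, 0.72, -0.694, 0.029]
ft_force: [-0.3, 1.1, -0.4]
grip_width: 0.0424
```

```bash
python3 st.py; python3 tip.py; python3 pl.py
```

```text
t 7.2 p [0.5224 0.0341 0.0043] fix mm [-37.3  94.8] head 0.044 tilt [0.037 0.037] F [-0.3  1.1 -0.4] g 0.04242290957388977
finger 1 4536 zmin [35.1 38.1 42.2] x [510.4 528.3 531.7] y [52.5 57.3 78.5]
finger -1 11969 zmin [24.2 28.9 29.8] x [506.7 531.5 546.5] y [-24.9  -5.7  11.2]
rect [-27.   14.4] [115.1 119.9] yaw -0.045 top z= [-1.280e-01  7.000e-03  2.752e+01]
L [-67.   58.3] need [  5.  -16.3] topz 36.5
R [-70.9 -25.6] need [  8.9 -16.4] topz 36.4
slab z med 0.015423435248589898 slab near edge x -120.29540336769091
```

Emit:
{"fn": "move_arm", "kwargs": {
  "increments": [
    {"grip": 0.5,"linear": [0,-0.08,0],"twist": 0},
    {"grip": 0.5,"linear": [0,0,0],"twist": 0},
    {"grip": 0.5,"linear": [0,0,-0.1],"twist": 0},
    {"grip": 0.5,"linear": [0,0,0],"twist": 0},
    {"grip": 0.5,"linear": [0,0,0],"twist": 0}
  ]
}}

```text
clock: 7.8
eef_pos: [0.5232, 0.0436, 0.0248]
tool_rot: [-0.006, 0.722, -0.691, 0.036]
ft_force: [0.1, -0.6, 0.5]
grip_width: 0.0425
```

```bash
python3 st.py; python3 tip.py; python3 pl.py
```

```text
t 7.8 p [0.5232 0.0436 0.0248] fix mm [-36.3 104.2] head 0.06 tilt [0.041 0.044] F [ 0.1 -0.6  0.5] g 0.04248718774004555
finger 1 4289 zmin [55.3 58.7 62.7] x [510.6 528.3 531.7] y [61.4 66.2 86. ]
finger -1 5303 zmin [53.8 57.3 61.8] x [513.  532.3 536. ] y [-11.2  14.6  20.7]
rect [-27.4   9.6] [110.6 120.4] yaw -0.046 top z= [-0.123  0.    27.583]
L [-67.5  53.5] need [  5.5 -11.5] topz 35.9
R [-71.3 -30.4] need [  9.3 -11.6] topz 36.4
slab z med 0.015430947430471825 slab near edge x -129.95232894740323
```

Emit:
{"fn": "move_arm", "kwargs": {
  "increments": [
    {"grip": 0.5,"linear": [0,0,-0.07],"twist": 0.01},
    {"grip": 0.5,"linear": [0,0,0],"twist": 0},
    {"grip": 0.5,"linear": [0,0.07,-0.015],"twist": 0},
    {"grip": 0.5,"linear": [0,0.07,-0.015],"twist": 0},
    {"grip": 0.5,"linear": [0,0,0],"twist": 0}
  ]
}}

```text
clock: 8.4
eef_pos: [0.5238, 0.0493, -0.0034]
tool_rot: [-0.007, 0.726, -0.686, 0.036]
ft_force: [-0.8, 0.3, -0.5]
grip_width: 0.0431
```

```bash
python3 st.py; python3 tip.py; python3 pl.py
```

```text
t 8.4 p [ 0.5238  0.0493 -0.0034] fix mm [-35.5 110. ] head 0.062 tilt [0.039 0.058] F [-0.8  0.3 -0.5] g 0.04306567572422832
finger 1 8216 zmin [13.3 14.2 14.7] x [512.1 531.6 548.6] y [ 50.4  71.9 106.7]
finger -1 15934 zmin [13.1 14.3 14.8] x [513.  534.2 548.4] y [-9.7 12.6 47.5]
rect [-23.2  23.3] [ 83.1 113.5] yaw -0.041 top z= [-1.2400e-01 -5.0000e-03  2.7711e+01]
L [-63.5  67. ] need [  1.5 -25. ] topz 35.3
R [-66.9 -17. ] need [  4.9 -25. ] topz 36.1
slab z med 0.015442262715024052 slab near edge x -103.63051105835103
```

Emit:
{"fn": "move_arm", "kwargs": {
  "increments": [
    {"grip": 0.5,"linear": [0.01,0.01,0.02],"twist": 0.01},
    {"grip": 0.5,"linear": [0,0,0.02],"twist": 0},
    {"grip": 0.5,"linear": [0,0,0.02],"twist": 0},
    {"grip": 0.5,"linear": [0,0,0.01],"twist": 0},
    {"grip": 0.5,"linear": [0,0,0],"twist": 0}
  ]
}}

```text
clock: 9.0
eef_pos: [0.5249, 0.0315, -0.0029]
tool_rot: [0.0, 0.728, -0.684, 0.031]
ft_force: [0.5, 1.4, -0.2]
grip_width: 0.0426
```

```bash
python3 st.py; python3 tip.py; python3 pl.py pics/w5.png
```

```text
t 9.0 p [ 0.5249  0.0315 -0.0029] fix mm [-35.   92.1] head 0.046 tilt [0.043 0.063] F [ 0.5  1.4 -0.2] g 0.04256123073038744
finger 1 6677 zmin [13.5 14.3 14.7] x [512.9 532.3 549.2] y [32.4 52.4 87. ]
finger -1 15184 zmin [13.5 14.4 14.9] x [513.  534.6 549. ] y [-27.4  -5.1  29.6]
rect [-24.9  18.1] [120.3 101.5] yaw 0.015 top z= [-1.2700e-01  6.0000e-03  2.7649e+01]
L [-67.6  59.5] need [  5.6 -17.5] topz 36.6
R [-66.3 -24.5] need [  4.3 -17.5] topz 35.9
slab z med 0.01543259836425008 slab near edge x -109.81129198586635
```

View pics/w5.png

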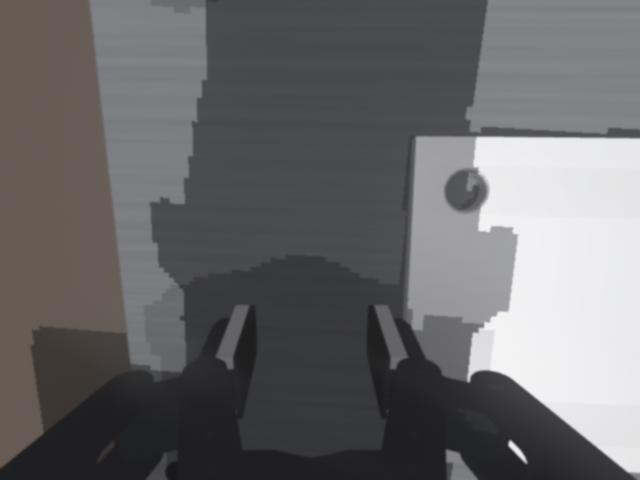

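Emit:
{"fn": "move_arm", "kwargs": {
  "increments": [
    {"grip": 0.5,"linear": [0,0,-0.08],"twist": 0},
    {"grip": 0.5,"linear": [0,-0.15,0],"twist": 0},
    {"grip": 0.5,"linear": [0,-0.15,0],"twist": 0},
    {"grip": 0.5,"linear": [0.13,0,0.2],"twist": 0},
    {"grip": 0.5,"linear": [0.13,0,0.2],"twist": 0}
  ]
}}

```text
clock: 9.6
eef_pos: [0.478, -0.0365, 0.0536]
tool_rot: [-0.004, 0.728, -0.684, 0.039]
ft_force: [0.4, -1.1, -0.7]
grip_width: 0.0428
```

```bash
python3 st.py;  python3 pl.py
```

```text
t 9.6 p [ 0.478  -0.0365  0.0536] fix mm [-83.9  25.5] head 0.063 tilt [0.048 0.064] F [ 0.4 -1.1 -0.7] g 0.042840173549667675
rect [-24.2  -4.8] [120.1 120.7] yaw 0.007 top z= [-1.2200e-01 -1.0000e-03  2.7709e+01]
L [-66.5  36.9] need [4.5 5.1] topz 35.7
R [-65.9 -47.1] need [3.9 5.1] topz 35.8
slab z med 0.01544084671526573 slab near edge x -138.33989895421993
```

Emit:
{"fn": "move_arm", "kwargs": {
  "increments": [
    {"grip": 0.5,"linear": [-0.09,0,0.22],"twist": 0.0},
    {"grip": 0.5,"linear": [-0.09,0,0.22],"twist": 0.015},
    {"grip": 0.5,"linear": [-0.09,0,0.22],"twist": 0},
    {"grip": 0.5,"linear": [0,0,0],"twist": 0},
    {"grip": 0.5,"linear": [0,0,0],"twist": 0}
  ]
}}

```text
clock: 10.15
eef_pos: [0.5349, -0.1735, 0.0481]
tool_rot: [0.008, 0.727, -0.686, 0.025]
ft_force: [-0.2, 0.3, -0.2]
grip_width: 0.0429
```

```bash
python3 st.py;  python3 tip.py
```

```text
t 10.15 p [ 0.5349 -0.1735  0.0481] fix mm [ -31.1 -113.1] head 0.025 tilt [0.045 0.059] F [-0.2  0.3 -0.2] g 0.04291401401917727
finger 1 4258 zmin [79.2 82.2 86.7] x [522.8 540.1 544.3] y [-156.4 -152.1 -133. ]
finger -1 5891 zmin [77.1 80.1 84.8] x [523.1 542.5 545.9] y [-230.7 -205.4 -197.2]
```

Emit:
{"fn": "move_arm", "kwargs": {
  "increments": [
    {"grip": 0.5,"linear": [0,0.09,0.005],"twist": 0.0},
    {"grip": 0.5,"linear": [0,0.09,0.005],"twist": 0},
    {"grip": 0.5,"linear": [0,0.08,0.005],"twist": 0},
    {"grip": 0.5,"linear": [0,0,0],"twist": 0},
    {"grip": 0.5,"linear": [0,0,0],"twist": 0}
  ]
}}

```text
clock: 10.7
eef_pos: [0.5372, -0.166, -0.0035]
tool_rot: [0.005, 0.727, -0.686, 0.028]
ft_force: [1.1, 0.6, 0.7]
grip_width: 0.0426
```

```bash
python3 st.py
```

```text
t 10.7 p [ 0.5372 -0.166  -0.0035] fix mm [ -28.6 -105.6] head 0.034 tilt [0.046 0.058] F [1.1 0.6 0.7] g 0.04264696072595891
```

Emit:
{"fn": "move_arm", "kwargs": {
  "increments": [
    {"grip": 0.5,"linear": [0,0.02,0],"twist": 0.0},
    {"grip": 0.5,"linear": [0,0,-0.02],"twist": 0},
    {"grip": 0.5,"linear": [0,0,-0.015],"twist": 0},
    {"grip": 0.5,"linear": [0,0,-0.01],"twist": 0},
    {"grip": 0.5,"linear": [0,0,0],"twist": 0}
  ]
}}

```text
clock: 11.2
eef_pos: [0.5387, -0.1551, -0.004]
tool_rot: [0.006, 0.726, -0.687, 0.03]
ft_force: [-0.6, 0.4, -0.2]
grip_width: 0.0431
```

```bash
python3 st.py;python3 pl.py
```

```text
t 11.2 p [ 0.5387 -0.1551 -0.004 ] fix mm [-26.7 -94.9] head 0.036 tilt [0.05  0.057] F [-0.6  0.4 -0.2] g 0.043063304887750155
rect [-25.1 -23.3] [ 93.  127.8] yaw -0.092 top z= [-1.2400e-01 -2.0000e-03  2.7535e+01]
L [-63.1  22.3] need [ 1.1 19.7] topz 35.3
R [-70.8 -61.3] need [ 8.8 19.3] topz 36.5
slab z med 0.015417020536586196 slab near edge x -100.5240102445497
```

Emit:
{"fn": "move_arm", "kwargs": {
  "increments": [
    {"grip": 0.5,"linear": [0,0,0.06],"twist": 0},
    {"grip": 0.5,"linear": [0,-0.15,0],"twist": 0},
    {"grip": 0.5,"linear": [0,-0.15,0],"twist": 0},
    {"grip": 0.5,"linear": [0.14,0,-0.2],"twist": 0},
    {"grip": 0.5,"linear": [0.14,0,-0.15],"twist": 0}
  ]
}}

```text
clock: 11.75
eef_pos: [0.4824, -0.1089, 0.0585]
tool_rot: [0.01, 0.725, -0.688, 0.03]
ft_force: [-0.4, -0.3, -0.7]
grip_width: 0.0428
```

```bash
python3 st.py;python3 pl.py
```

```text
t 11.75 p [ 0.4824 -0.1089  0.0585] fix mm [-81.6 -46.9] head 0.03 tilt [0.057 0.054] F [-0.4 -0.3 -0.7] g 0.04276094649641202
rect [-24.3  -4.2] [119.9 120.6] yaw 0.006 top z= [-1.2000e-01 -2.0000e-03  2.7645e+01]
L [-66.5  37.6] need [4.5 4.4] topz 35.6
R [-66.  -46.4] need [4.  4.4] topz 35.7
slab z med 0.015420800532103013 slab near edge x -138.31373919236344
```

Emit:
{"fn": "move_arm", "kwargs": {
  "increments": [
    {"grip": 0.5,"linear": [-0.13,0,0.16],"twist": 0},
    {"grip": 0.5,"linear": [-0.13,0,0.15],"twist": 0},
    {"grip": 0.5,"linear": [0,0,0],"twist": 0},
    {"grip": 0.5,"linear": [0,0.11,0.005],"twist": 0},
    {"grip": 0.5,"linear": [0,0.1,0.005],"twist": 0}
  ]
}}

```text
clock: 12.3
eef_pos: [0.5335, -0.1694, 0.0169]
tool_rot: [0.009, 0.726, -0.687, 0.03]
ft_force: [-0.2, 0.3, -0.6]
grip_width: 0.0426
```

```bash
python3 st.py
```

```text
t 12.3 p [ 0.5335 -0.1694  0.0169] fix mm [ -32.4 -109. ] head 0.032 tilt [0.054 0.055] F [-0.2  0.3 -0.6] g 0.042642772344954144
```

Emit:
{"fn": "move_arm", "kwargs": {
  "increments": [
    {"grip": 0.5,"linear": [-0.015,0.06,0.005],"twist": 0},
    {"grip": 0.5,"linear": [0,0.04,0],"twist": 0},
    {"grip": 0.5,"linear": [0,0,0],"twist": 0},
    {"grip": 0.5,"linear": [0,0,-0.02],"twist": 0},
    {"grip": 0.5,"linear": [0,0,-0.02],"twist": 0}
  ]
}}

```text
clock: 12.8
eef_pos: [0.5354, -0.1619, -0.0056]
tool_rot: [0.008, 0.726, -0.687, 0.028]
ft_force: [-0.2, -0.1, 0.1]
grip_width: 0.0428
```

```bash
python3 st.py
```

```text
t 12.8 p [ 0.5354 -0.1619 -0.0056] fix mm [ -30.3 -101.6] head 0.03 tilt [0.05  0.057] F [-0.2 -0.1  0.1] g 0.04282846257086572
```

Need TCP y about −90.5: 11 mm more.

Emit:
{"fn": "move_arm", "kwargs": {
  "increments": [
    {"grip": 0.5,"linear": [0,0,-0.02],"twist": 0},
    {"grip": 0.5,"linear": [0,0,-0.015],"twist": 0},
    {"grip": 0.5,"linear": [0,0,-0.01],"twist": 0},
    {"grip": 0.5,"linear": [0,0,0],"twist": 0},
    {"grip": 0.5,"linear": [0,0,0],"twist": 0}
  ]
}}

```text
clock: 13.3
eef_pos: [0.5368, -0.1513, -0.0023]
tool_rot: [0.009, 0.726, -0.687, 0.03]
ft_force: [-0.4, -0.4, 0.8]
grip_width: 0.0427
```

```bash
python3 st.py
```

```text
t 13.3 p [ 0.5368 -0.1513 -0.0023] fix mm [-28.6 -91. ] head 0.032 tilt [0.054 0.055] F [-0.4 -0.4  0.8] g 0.04269006567889833
```

Emit:
{"fn": "move_arm", "kwargs": {
  "increments": [
    {"grip": 0.5,"linear": [0,0,0.06],"twist": 0},
    {"grip": 0.5,"linear": [0,-0.15,0],"twist": 0},
    {"grip": 0.5,"linear": [0,-0.15,0],"twist": 0},
    {"grip": 0.5,"linear": [0.14,0,-0.2],"twist": 0},
    {"grip": 0.5,"linear": [0.14,0,-0.2],"twist": 0}
  ]
}}

```text
clock: 13.8
eef_pos: [0.48, -0.0954, 0.0599]
tool_rot: [0.013, 0.725, -0.688, 0.03]
ft_force: [0.5, 2.4, -0.0]
grip_width: 0.0429
```

```bash
python3 st.py;python3 pl.py
```

```text
t 13.8 p [ 0.48   -0.0954  0.0599] fix mm [-83.7 -33.4] head 0.024 tilt [0.06  0.052] F [ 0.5  2.4 -0. ] g 0.042850607553295325
rect [-24.1  -3.9] [119.7 120.7] yaw 0.004 top z= [-1.2000e-01 -1.0000e-03  2.7616e+01]
L [-66.3  38. ] need [4.3 4. ] topz 35.5
R [-66. -46.] need [4. 4.] topz 35.6
slab z med 0.015421819729672132 slab near edge x -138.35268393667013
```

Emit:
{"fn": "move_arm", "kwargs": {
  "increments": [
    {"grip": 0.5,"linear": [-0.14,0,0.2],"twist": 0},
    {"grip": 0.5,"linear": [-0.14,0,0.18],"twist": 0},
    {"grip": 0.5,"linear": [0,0,0],"twist": 0},
    {"grip": 0.5,"linear": [0,0.13,0.005],"twist": 0},
    {"grip": 0.5,"linear": [0,0.12,0.005],"twist": 0}
  ]
}}

```text
clock: 14.35
eef_pos: [0.5345, -0.1676, 0.009]
tool_rot: [0.01, 0.726, -0.687, 0.03]
ft_force: [-0.6, -1.0, 0.3]
grip_width: 0.043
```

```bash
python3 st.py
```

```text
t 14.35 p [ 0.5345 -0.1676  0.009 ] fix mm [ -31.3 -107.2] head 0.031 tilt [0.056 0.055] F [-0.6 -1.   0.3] g 0.04299831252039885
```

Emit:
{"fn": "move_arm", "kwargs": {
  "increments": [
    {"grip": 0.5,"linear": [0,0.05,0.005],"twist": 0},
    {"grip": 0.5,"linear": [0,0.03,0],"twist": 0},
    {"grip": 0.5,"linear": [0,0.01,0],"twist": 0},
    {"grip": 0.5,"linear": [0,0,0],"twist": 0},
    {"grip": 0.5,"linear": [0,0,0],"twist": 0}
  ]
}}

```text
clock: 14.85
eef_pos: [0.5339, -0.1686, -0.0094]
tool_rot: [0.009, 0.726, -0.687, 0.029]
ft_force: [-0.3, 0.1, 0.1]
grip_width: 0.0426
```

```bash
python3 st.py;python3 tip.py
```

```text
t 14.85 p [ 0.5339 -0.1686 -0.0094] fix mm [ -32.  -108.2] head 0.029 tilt [0.053 0.055] F [-0.3  0.1  0.1] g 0.04264492976125065
finger 1 17919 zmin [12.9 14.2 14.7] x [517.8 540.5 558. ] y [-167.9 -139.1 -109.9]
finger -1 18258 zmin [13.1 14.1 14.6] x [517.  541.8 558.1] y [-227.5 -199.1 -169.5]
```

Emit:
{"fn": "move_arm", "kwargs": {
  "increments": [
    {"grip": 0.5,"linear": [0,0.003,-0.02],"twist": 0},
    {"grip": 0.5,"linear": [0,0.003,-0.02],"twist": 0},
    {"grip": 0.5,"linear": [0,0.003,-0.015],"twist": 0},
    {"grip": 0.5,"linear": [0,0.003,-0.01],"twist": 0},
    {"grip": 0.5,"linear": [0,0,0],"twist": 0}
  ]
}}

```text
clock: 15.4
eef_pos: [0.5342, -0.1546, -0.0105]
tool_rot: [0.01, 0.725, -0.688, 0.029]
ft_force: [-0.4, -0.6, 0.5]
grip_width: 0.043
```

```bash
python3 st.py
```

```text
t 15.4 p [ 0.5342 -0.1546 -0.0105] fix mm [-31.3 -94.2] head 0.03 tilt [0.054 0.054] F [-0.4 -0.6  0.5] g 0.04298503287077207
```

```bash
cat > edge.py <<'E'
from h import *
im,d,K,T=cam("wrist")
v,u=np.mgrid[0:480,0:640]
P=np.stack([(u-K[0,2])/K[0,0]*d,(v-K[1,2])/K[1,1]*d,d],-1)@T[:3,:3].T+T[:3,3]
c,s=np.cos(.03),np.sin(.03);F=(P[...,:2]-[.5626,-.0595])@np.array([[c,-s],[s,c]])*1000;z=P[...,2]*1000
m=(abs(z-(27.6-.121*F[...,0]))<1.5)&(F[...,0]>-12)&(F[...,0]<31)&(abs(F[...,1])<75)&(d>0)
xs=np.arange(-12,30,3);lo=[];hi=[]
for x in xs:
    y=F[...,1][m&(abs(F[...,0]-x)<1.5)];lo.append(np.percentile(y,.3));hi.append(np.percentile(y,99.7))
for n,e in(("right",lo),("left",hi)): a=np.polyfit(xs,e,1);print(n,"edge y at x=-24:",np.polyval(a,-24).round(1),"slope",a[0].round(3),np.round(e,1)[::4])
E
python3 edge.py
```

```text
right edge y at x=-24: -61.9 slope -0.01 [-61.9 -62.1 -62.2 -62.4]
left edge y at x=-24: 16.8 slope -0.106 [15.3 14.4 13.3 11.8]
```

Emit:
{"fn": "move_arm", "kwargs": {
  "increments": [
    {"grip": 0.5,"linear": [0,0.003,-0.01],"twist": 0},
    {"grip": 0.5,"linear": [0,0,0],"twist": 0},
    {"grip": 0.5,"linear": [0,0,0],"twist": 0},
    {"grip": 0.5,"linear": [0,0,0],"twist": 0},
    {"grip": 0.5,"linear": [0,0,0],"twist": 0}
  ]
}}

```text
clock: 15.95
eef_pos: [0.5346, -0.1531, -0.0107]
tool_rot: [0.01, 0.725, -0.688, 0.029]
ft_force: [0.8, -0.4, 0.6]
grip_width: 0.0426
```

```bash
python3 st.py;python3 edge.py
```

```text
t 15.95 p [ 0.5346 -0.1531 -0.0107] fix mm [-30.8 -92.7] head 0.029 tilt [0.055 0.053] F [ 0.8 -0.4  0.6] g 0.04258539594199721
right edge y at x=-24: -60.4 slope -0.011 [-60.6 -60.7 -60.8 -61. ]
left edge y at x=-24: 18.3 slope -0.111 [16.8 15.5 14.2 12.9]
```

Emit:
{"fn": "move_arm", "kwargs": {
  "increments": [
    {"grip": 0.5,"linear": [0,0,0.06],"twist": 0},
    {"grip": 0.5,"linear": [0,-0.15,0],"twist": 0},
    {"grip": 0.5,"linear": [0,-0.15,0],"twist": 0},
    {"grip": 0.5,"linear": [0.14,0,-0.2],"twist": 0},
    {"grip": 0.5,"linear": [0.14,0,-0.2],"twist": 0}
  ]
}}

```text
clock: 16.5
eef_pos: [0.4777, -0.094, 0.0519]
tool_rot: [0.014, 0.725, -0.688, 0.03]
ft_force: [0.7, 0.9, -0.8]
grip_width: 0.0427
```

```bash
python3 st.py;python3 pl.py
```

```text
t 16.5 p [ 0.4777 -0.094   0.0519] fix mm [-85.9 -31.9] head 0.024 tilt [0.061 0.054] F [ 0.7  0.9 -0.8] g 0.042661480301520775
rect [-22.6  -0.1] [120.9 120.2] yaw -0.01 top z= [-1.0100e-01 -2.0000e-03  2.7242e+01]
L [-64.2  42.4] need [ 2.2 -0.4] topz 33.6
R [-65.1 -41.6] need [ 3.1 -0.4] topz 33.9
slab z med 0.015411801724496244 slab near edge x -138.40020778821474
```

Emit:
{"fn": "move_arm", "kwargs": {
  "increments": [
    {"grip": 0.5,"linear": [0.1,0,-0.08],"twist": 0},
    {"grip": 0.5,"linear": [0.09,0,-0.07],"twist": 0},
    {"grip": 0.5,"linear": [0,0,0],"twist": 0},
    {"grip": 0.5,"linear": [0,0.11,0.005],"twist": 0},
    {"grip": 0.5,"linear": [0,0.1,0.005],"twist": 0}
  ]
}}

```text
clock: 17.05
eef_pos: [0.4354, -0.0593, 0.0104]
tool_rot: [0.011, 0.726, -0.686, 0.032]
ft_force: [0.2, -0.5, 0.9]
grip_width: 0.0424
```

```bash
python3 st.py
```

```text
t 17.05 p [ 0.4354 -0.0593  0.0104] fix mm [-127.2    4. ] head 0.031 tilt [0.061 0.057] F [ 0.2 -0.5  0.9] g 0.042429346682549704
```

Emit:
{"fn": "move_arm", "kwargs": {
  "increments": [
    {"grip": 0.5,"linear": [0,0.05,0.01],"twist": 0},
    {"grip": 0.5,"linear": [0,0.035,0.01],"twist": 0},
    {"grip": 0.5,"linear": [-0.06,0,0],"twist": 0},
    {"grip": 0.5,"linear": [-0.04,0,0],"twist": 0},
    {"grip": 0.5,"linear": [0,0,0],"twist": 0}
  ]
}}

```text
clock: 17.55
eef_pos: [0.4591, -0.0652, -0.0084]
tool_rot: [0.012, 0.726, -0.687, 0.031]
ft_force: [0.4, -0.7, -0.7]
grip_width: 0.0426
```

```bash
python3 st.py
```

```text
t 17.55 p [ 0.4591 -0.0652 -0.0084] fix mm [-103.6   -2.6] head 0.028 tilt [0.059 0.057] F [ 0.4 -0.7 -0.7] g 0.04261492515447461
```

Forward to about −90 (13 mm) in small steps.

Emit:
{"fn": "move_arm", "kwargs": {
  "increments": [
    {"grip": 0.5,"linear": [-0.02,0,0],"twist": 0},
    {"grip": 0.5,"linear": [-0.015,0,0],"twist": 0},
    {"grip": 0.5,"linear": [-0.01,0,0],"twist": 0},
    {"grip": 0.5,"linear": [-0.01,0,0],"twist": 0},
    {"grip": 0.5,"linear": [0,0,0],"twist": 0}
  ]
}}

```text
clock: 18.05
eef_pos: [0.4711, -0.0653, -0.007]
tool_rot: [0.012, 0.726, -0.687, 0.031]
ft_force: [0.6, 0.2, 0.4]
grip_width: 0.0426
```

```bash
python3 st.py; python3 pl.py
```

```text
t 18.05 p [ 0.4711 -0.0653 -0.007 ] fix mm [-91.7  -3. ] head 0.028 tilt [0.06  0.056] F [0.6 0.2 0.4] g 0.042626769341597676
rect [-43.   -0.1] [121.2 124.7] yaw -0.009 top z= [-1.0000e-01 -3.0000e-03  2.7294e+01]
L [-84.6  42.3] need [22.6 -0.3] topz 35.6
R [-85.3 -41.7] need [23.3 -0.3] topz 35.9
slab z med 0.01542420814277129 slab near edge x -138.18646182829633
```

Slope unchanged, so contact is only beginning; continue.

Emit:
{"fn": "move_arm", "kwargs": {
  "increments": [
    {"grip": 0.5,"linear": [-0.012,0,0],"twist": 0},
    {"grip": 0.5,"linear": [-0.01,0,0],"twist": 0},
    {"grip": 0.5,"linear": [0,0,0],"twist": 0},
    {"grip": 0.5,"linear": [0,0,0],"twist": 0},
    {"grip": 0.5,"linear": [0,0,0],"twist": 0}
  ]
}}

```text
clock: 18.6
eef_pos: [0.4735, -0.0651, -0.0073]
tool_rot: [0.011, 0.726, -0.687, 0.029]
ft_force: [-0.7, -0.2, 1.1]
grip_width: 0.0424
```

```bash
python3 st.py; python3 pl.py
```

```text
t 18.6 p [ 0.4735 -0.0651 -0.0073] fix mm [-89.2  -2.9] head 0.028 tilt [0.056 0.056] F [-0.7 -0.2  1.1] g 0.042366556028600344
rect [-36.8   0. ] [121.4 117.3] yaw -0.003 top z= [-1.0000e-02 -4.0000e-03  2.3328e+01]
L [-78.6  42.1] need [16.6 -0.1] topz 23.9
R [-78.9 -41.9] need [16.9 -0.1] topz 24.3
slab z med 0.01541438105699923 slab near edge x -138.09235216145078
```

Emit:
{"fn": "move_arm", "kwargs": {
  "increments": [
    {"grip": 0.5,"linear": [0.08,0,0],"twist": 0},
    {"grip": 0.5,"linear": [0.05,-0.05,0],"twist": 0},
    {"grip": 0.5,"linear": [0,-0.2,0],"twist": 0},
    {"grip": 0.5,"linear": [0,-0.2,0],"twist": 0},
    {"grip": 0.5,"linear": [-0.1,0,0],"twist": 0}
  ]
}}

```text
clock: 19.15
eef_pos: [0.4594, -0.0697, 0.0837]
tool_rot: [0.01, 0.727, -0.686, 0.028]
ft_force: [1.5, 0.6, 0.0]
grip_width: 0.0427
```

```bash
python3 st.py; python3 pl.py pics/w6.png
```

```text
t 19.15 p [ 0.4594 -0.0697  0.0837] fix mm [-103.5   -7.1] head 0.028 tilt [0.053 0.058] F [1.5 0.6 0. ] g 0.04274750165297135
rect [-23.6  -0.3] [114. 121.] yaw 0.001 top z= [-0.0000e+00 -1.0000e-03  2.3483e+01]
L [-65.6  41.7] need [3.6 0.3] topz 23.5
R [-65.6 -42.3] need [3.6 0.3] topz 23.5
slab z med 0.015461911825357777 slab near edge x -138.52898038766534
```

View pics/w6.png

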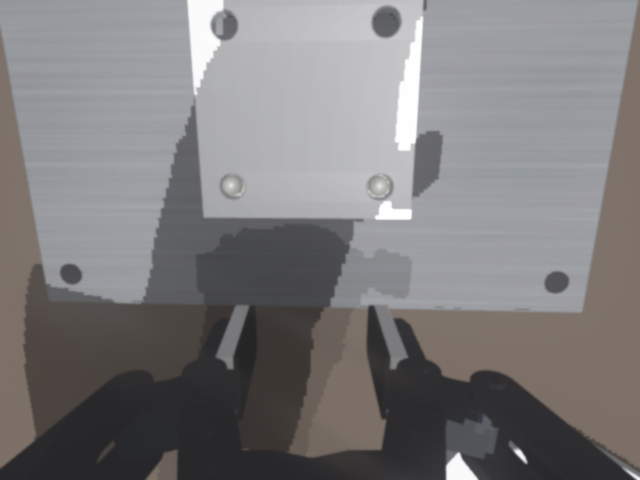

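The picture shows both pins standing up through the near holes, at (232,185) and (379,186). The plate lies flat, with its measured slope at 0, and the gripper is clear. I'm handing in.

Emit:
{"fn": "move_arm", "kwargs": {
  "increments": [
    {"grip": 0.5,"linear": [0,-0.1,0],"twist": 0},
    {"grip": 0.5,"linear": [0,0,0],"twist": 0},
    {"grip": 0.5,"linear": [0,0,0],"twist": 0},
    {"grip": 0.5,"linear": [0,0,0],"twist": 0},
    {"grip": 0.5,"linear": [0,0,0],"twist": 0}
  ]
}}

```text
clock: 19.7
eef_pos: [0.4628, -0.0704, 0.1016]
tool_rot: [0.01, 0.727, -0.686, 0.03]
ft_force: [-0.2, 0.1, 0.6]
grip_width: 0.0424
```

```bash
python3 pl.py; python3 st.py; python3 -c "
from workcell import bot
print(bot.job_done())"
```

```text
rect [-20.5  -0.3] [121.  120.7] yaw 0.002 top z= [ 0.     0.    23.452]
L [-62.6  41.6] need [0.6 0.4] topz 23.5
R [-62.4 -42.4] need [0.4 0.4] topz 23.4
slab z med 0.015423005669507772 slab near edge x -138.6059550824888
t 19.75 p [ 0.4627 -0.0704  0.1015] fix mm [-100.2   -7.9] head 0.03 tilt [0.056 0.059] F [-0.2  0.3 -0.8] g 0.042785152927491084
the job is handed in; nothing more can be done
None
```

The plate is seated on both pins and lies flat on the slab, and I handed the job in at about 20 s. I pushed its near edge to straighten it. Then I centred it sideways with pushes on the left and right edges, and a last push on the near edge dropped it over the pins.

**Last checks:**
- **Position:** both near holes measured about 0.6 mm from their pins, with 0.002 rad of turn left.
- **Flatness:** the slope was 0 and the top face was 8.0 mm above the slab, which is the plate's thickness.
- **Fit:** the last picture shows both pins standing up through the near holes.
- **Contact:** the gripper was clear of everything when I handed in.

**What disagreed along the way:**
- The half-open fingertips sat about 30 mm above the reported TCP, so my first push passed over the plate.
- The first left-edge push overshot by about 5 mm, and two of the right-edge pushes hardly moved the plate before one worked.
- The tool drifted to about 0.06 rad of tilt.
- I did not measure the bystanders again at the end, but I planned the moves to stay clear of them and saw no sign of contact.

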